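# Latch a toy-bus carrier into the spraying cradle

### The arm

A 7-joint arm with a two-finger parallel gripper is mounted at the origin on the work surface. World frame = base frame: x ahead of the robot, y to its left, z up, the work surface at z = 0. Lengths are in m, angles in rad, forces in N, time in s.
With the tool pointing down it reaches from about 0.425 to 0.925 m from the base axis. Payload 6.8 kg.
Tool frame: the origin (TCP) lies between the finger pads; the fingertips stand 8 mm ahead of it and the grasp point (between the pads) lies 11 mm behind it; z points along the fingers, y is the line along which they close (so a half turn about z gives the same grasp; the last joint's range is limited). The gripper opens to 88 mm and grips with 3 to 60 N. Pads are 20 mm wide; open, the fingers measure 115 mm over their backs; the gripper's body (75 mm by 178 mm) begins 61 mm behind the grasp point.
Start: joints at [-1.357, 0.477, 0.022, 1.555, -0.011, 1.109, -0.083], TCP at [0.213, 0.64, 0.231] pointing down, gripper open.
Joint ranges: [-2.96, 2.96], [-0.34, 2.1], [-1.41, 1.46], [0.24, 2.44], [-1.37, 4.51], [0.17, 1.92], [-2.96, 2.96]. Speed limits (rad/s): [2.39, 2.39, 3.14, 3.14, 3.14, 3.14, 3.14].

### API

Orientations are given as [roll, pitch, yaw] about the fixed x, y, z axes, in that order (R = Rz(yaw) Ry(pitch) Rx(roll)).
In Python, from plant import read_state, read_camera, job_done gives the robot as it stands.
- The arm moves only by the tool carry_out, never from a script. Its argument "plan" is a list that holds one entry, the list of rows, each a list of 7 numbers: the turn, a rotation vector about the tool's x, y, z in rad, then the shift along the tool's x, y, z in mm, then the gripper command: -1 is fully open, 1 is shut, values between are in proportion. In form: [[[ax, ay, az, tx, ty, tz, hand], ...]]. A call has 1 to 10 rows; each row shifts and turns the commanded pose from where the row before left it, along the tool's axes as they then stand; what a row does not reach is not made up. A row lasts 1/10 s, in which the tool goes at most 50 mm and 8.59 degrees, less where a joint would pass 70% of its speed; a pose out of reach is approached as far as the arm can. A call is refused whole if a number of a shift passes 50 or a number of a turn 0.15, either way. A call with a gripper value outside its range is refused whole. The fingers move at their own pace and stop on an object; the grip force is fixed at half the most. Time passes only in rows, so rows that do not move let the fingers close. It gives the time, the measured TCP pose, the force, the opening and the grip force at its end, in the units of the state.
- read_state(): the state, without advancing time (a new reading comes with each control period).
- read_camera(name): name is "side" or "top" or "wrist"; returns a dict with "img" (480x640x3 uint8, red, green, blue), "fovy" (degrees; the focal length in pixels is half the picture's height over the tangent of half this angle, whatever the lens; pixels are square), "cx", "cy" (the principal point, pixels), "R" (3x3) and "t" (3): a world point X has camera coordinates R X + t; the wrist camera has in their place "T_tool_cam" (4x4, takes a point from camera to tool coordinates, whose origin is the TCP and whose axes are the flange's). Camera axes: x right, y down, z forward; pixel columns grow to the right and rows downward; lengths in m; the calibration is good to about 2 mm. A picture is of the moment at which its call begins: read the wrist's pose just before it. There is no depth.
- job_done(): hands the job in; it is judged then, once.
The state is a dict: "clock": time; "qpos": joint angles; "qvel": joint speeds; "effort": joint torques, N m; "ee_pos": TCP position; "eef_rot": TCP orientation; "contact_force": force on the tool from outside, world axes, zero at the start; "torque": the same for the moment, N m; "grip_width": finger opening in m; "grip_force": force on a finger pad.
Only numpy, scipy, OpenCV 4.12 (cv2) and the standard library are available. Lean on these libraries where they do the work, as an engineer would, in place of code of your own. Each camera call takes 0.05 s, during which the arm holds its last target. There are 200 camera calls.

### The job

Load the bus carrier that has the keeper hook into the sloping spraying nest: put its tongue under the lip first and let the other end drop until it lies flat in the pocket. Then swing the loop of the draw latch over the keeper and, once it is hooked, press the latch lever flat past centre so that it stays shut. Leave the other things on the table where they are.

Things in the scene. Friction and masses are not known exactly. Their poses are not given: they have to be found in the camera images.
- nest: Sloping aluminium pocket on a fixed cradle. Origin: centre of pocket floor; x up the slope, away from the robot; y along the pocket towards the latch; z square to the floor, which slopes 30 deg and faces the robot. Side rails 10 mm high, inner faces x = +-36.8 mm, y -81 to 69 mm. End wall 10 mm high, inner face y = 81.25 mm. Carrier home: origins within 2 mm, axes parallel.
- lip (a point): Lower free edge of the lip at the nest's -y end: nest y = -85.25 mm, 10 mm above the floor; the lip is 70 mm wide (x) and 5 mm thick, so its top is at 15 mm. The tongue goes under it; the end wall behind has its inner face at nest y = -93.25 mm. Axes as the nest's.
- carrier: Loose aluminium plate 70 (x) x 160 (y) x 14 (z) mm, carrying a fixed white toy bus and, at its +y end, a steel keeper hook; 0.3 to 0.5 kg. Origin: centre of the underside, z up. Bus 34 (x) x 100 (y) x 38 (z) mm on the plate top, centred at x 0, y -28 mm; flat sides, grip across x. The lowest 5 mm of the plate is 1.5 mm narrower each side. Starts flat on the table.
- tongue (a point): Lower edge of the tip of the carrier's tongue (carrier y = -92, z = 0 mm): the tongue is 46 mm wide, 6 mm thick, and sticks out 12 mm from the bottom of the plate's -y end. Axes as the carrier's.
- keeper (a point): Point on the keeper's inner face (towards the bus), 6 mm above the plate top: carrier y 70.2, z 20 mm. The keeper is a steel block 30 mm wide, 8 mm thick, 16 mm high above the plate top; the top 4 mm overhang the inner face by 3 mm as a lip. The loop's crossbar belongs behind the inner face, under this lip. Axes as the carrier's.
- lever (a joint): Draw latch lever, rad: 0 = flat, shut, pointing to nest +y; grows as it rises and swings over towards the keeper (pi/2 = square to the floor, 2.2 = stop). Turns about nest x at lever_pivot. Plate 26 mm wide, 5 mm thick, 84 mm long from the pivot, tip end turned up under 6 mm. Stays where left (0.06 N m friction); with the loop hooked it passes centre near 0.3 with a few N.
- lever_pivot (a point): Hinge axis of the lever: nest (0, 115.25, 22) mm. Axes as the nest's.
- lever_tip (a point): Free end of the lever, on the face that is up when it is shut, 84 mm from the pivot. Axes turn with the lever (those of the nest at lever = 0).
- loop (a joint): Loop of the draw latch, rad, measured from the lever. loop minus lever is its slope above the nest floor, seen pointing to the keeper (nest -y): 0 parallel to the floor, pi/2 square to it, about -0.4 when it lies behind the keeper with the lever upright. Starts at 1.0 to 1.45, held by light friction (0.02 N m); pushed down below about 0.8 it falls by itself.
- loop_pivot (a point): Pivot of the loop on the lever, 25 mm from lever_pivot: with the lever shut 23.8 mm to nest +y of it and 7.7 mm lower (nest z); it turns with the lever. Axes turn with the lever.
- loop_bar (a point): Middle of the loop's crossbar, a steel rod 8 mm thick parallel to nest x, 70 mm from loop_pivot. The loop's two side rods (6 mm) are 44 mm apart between middles, so the keeper passes between them. A spring lets the bar stretch outwards up to 6 mm, 4 N per mm. Axes turn with the loop.
- loop_tab (a point): Outer end of the thumb tab on the crossbar: tab 12 mm wide, 6 mm thick, reaching 24 mm beyond the bar and bent 25 deg above the loop's plane. Axes turn with the loop.
- plain_carrier: Bystander, leave alone: similar plate 70 x 150 x 14 mm with a bus (total height 52 mm), but without tongue and without keeper. Origin: centre of its underside.
- bus_a: Bystander: loose white toy bus shell 34 x 100 (y) x 38 mm, origin under its centre.
- bus_b: Bystander: another loose bus shell, same size, origin under its centre.
- mask_frame: Bystander: flat U-shaped masking frame 102 x 140 (y) x 6 mm, origin under its middle.
- hex_key: Bystander: L-shaped hex key, 120 mm (y), 8 mm thick.
- jar: Bystander: amber glass jar, 52 mm across, 70 mm high, origin under its centre.
- cap: Bystander: steel cap 44 mm across, 18 mm high, origin under its centre.
- gun_stand: Fixed spray gun on a 30 mm post, foot 70 x 70 mm, cup top 285 mm high, gun reaching 85 mm to its -x side at 200 mm height; origin under the post.
Mind the look-alikes: they are no part of the job. Leave any green or red look-alike of the carrier alone.

How it is judged:
By the outcome, as a careful person would: the job done as asked, in the order asked, and still so for the second after the job is handed in, with the robot touching nothing.
It also fails if it takes over 51 s, if anything falls off the work surface, if the arm or the gripper's body presses on something with over 40 N, if the wrist force passes 120 N, or if a joint passes its speed limit or range.

## Working session

There is one attempt and no reset: what is moved stays moved. The work goes in short steps, Python scripts to look and compute and a tool call to move; the robot and the scene stay as the last step left them, time stands still between calls to the robot, and variables do not carry over. Pictures are saved under pics/ and viewed, at most 10 in all, crops included, and the job is handed in when it is done.

Besides the shell and the picture viewer there is one more tool, called as a command line: name --argument value ..., lists and objects as JSON in quotes. carry_out: Moves the arm, as the interface text tells. Its arguments: {"type":"object","properties":{"plan":{"type":"array","items":{"type":"array","items":{"type":"array","items":{"type":"number"}}}}},"required":["plan"]}

```bash
ls; mkdir -p pics; python3 - <<'E'
from plant import *
import cv2,numpy as np
s=read_state();print(s)
for n in("top","side"):
    c=read_camera(n);np.savez(f"pics/{n}0.npz",**c);cv2.imwrite(f"pics/{n}0.png",c["img"][:,:,::-1]);print(n,c["fovy"],c["cx"],c["cy"],c["R"],c["t"])
c=read_camera("wrist");print(c["T_tool_cam"],c["fovy"],c["cx"],c["cy"])
E
```

```text
pics
{'clock': 0.0, 'qpos': array([-1.35710869,  0.47777168,  0.0223483 ,  1.55645251, -0.01150097,
        1.10926435, -0.08306843]), 'qvel': array([-0.00151559,  0.0005102 , -0.00023392, -0.00031495,  0.00016133,
       -0.00218584,  0.00086828]), 'effort': array([ 6.99927045e-05, -5.82848275e+01,  1.53469931e+00, -2.72609425e+01,
       -5.43375907e-02,  1.69173680e-02,  1.55925172e-04]), 'ee_pos': array([0.21331176, 0.63979592, 0.22970048]), 'eef_rot': array([-3.13983009e+00,  1.33283854e-04,  2.81985025e+00]), 'contact_force': array([ 0.57481121, -0.71830829, -0.41072355]), 'torque': array([-0.0029222 ,  0.02184489,  0.00660949]), 'grip_force': 0.0, 'grip_width': 0.0875044214904981}
top 56.65908294216375 324.3235409218627 244.9718004058378 [[ 0.02401752 -0.99971087  0.00115288]
 [-0.97767007 -0.0237288  -0.20880176]
 [ 0.20876875  0.00388776 -0.97795731]] [-0.02671099  0.54290095  0.98095068]
side 44.145439786218056 324.2795520185404 246.54267282580176 [[ 0.72060008 -0.69286901 -0.02584686]
 [-0.36430315 -0.34663954 -0.86436349]
 [ 0.58993113  0.63227649 -0.50220285]] [-0.40573363  0.25101702  1.26799618]
[[ 9.55178455e-04 -9.59931177e-01 -2.80234228e-01  7.71685573e-02]
 [ 9.99999542e-01  9.35471877e-04  2.04077131e-04 -9.87899389e-04]
 [ 6.62512382e-05 -2.80234294e-01  9.59931631e-01 -1.54846085e-01]
 [ 0.00000000e+00  0.00000000e+00  0.00000000e+00  1.00000000e+00]] 67.51426107189225 319.51978454048145 233.13290546558764
```

View both.

View pics/top0.png

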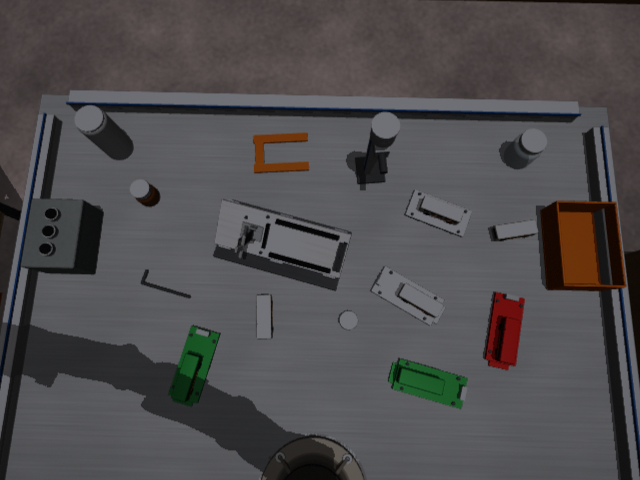

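View pics/side0.png

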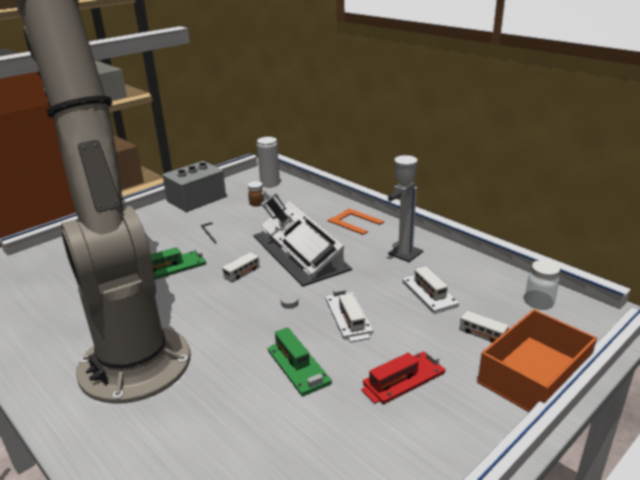

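```bash
python3 - <<'E'
import cv2,numpy as np
t=cv2.imread("pics/top0.png");s=cv2.imread("pics/side0.png")
r=lambda i,x,y,w,h,W,H:cv2.resize(i[y:y+h,x:x+w],(W,H),interpolation=cv2.INTER_CUBIC)
a=np.hstack([r(t,360,180,120,150,400,300)[:, :],r(s,320,260,140,105,400,300)])
b=np.hstack([r(t,205,190,160,120,400,300),r(s,250,185,110,100,400,300)])
cv2.imwrite("pics/c1.png",np.vstack([a,b]))
E
```

```text
(no output)
```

View pics/c1.png

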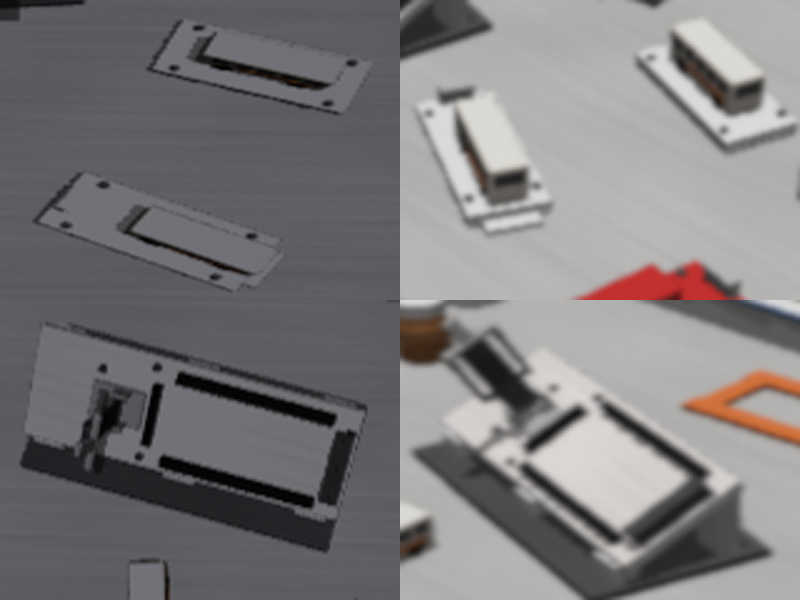

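```bash
cat > h.py <<'E'
import numpy as np,cv2
from scipy.spatial.transform import Rotation as Ro
from scipy.optimize import least_squares
def foc(c): return 240/np.tan(np.radians(float(c["fovy"]))/2)
def ray(c,u,v):
    d=np.array([(u-c["cx"])/foc(c),(v-c["cy"])/foc(c),1.]); R=c["R"]
    return -R.T@c["t"], R.T@d
def onz(c,u,v,z):
    o,d=ray(c,u,v); return o+d*(z-o[2])/d[2]
def proj(c,X):
    p=np.atleast_2d(X)@c["R"].T+c["t"]; return p[:,:2]/p[:,2:]*foc(c)+[float(c["cx"]),float(c["cy"])]
def T(s): 
    M=np.eye(4);M[:3,:3]=Ro.from_euler("xyz",s["eef_rot"]).as_matrix();M[:3,3]=s["ee_pos"];return M
def wrist(name):
    from plant import read_state,read_camera
    s=read_state();c=dict(read_camera("wrist"));W=np.linalg.inv(T(s)@c["T_tool_cam"])
    c["R"]=W[:3,:3];c["t"]=W[:3,3];np.savez(f"pics/{name}.npz",**c);cv2.imwrite(f"pics/{name}.png",c["img"][:,:,::-1]);return c,s
def load(n): return dict(np.load(f"pics/{n}.npz"))
def nestR(yaw): # columns x,y,z axes; yaw of nest x about world z; tilt 30: x up the slope
    return (Ro.from_euler("z",yaw)*Ro.from_euler("y",-30,degrees=True)).as_matrix()
E
python3 - <<'E'
from h import *
c=load("top0")
print("carrier",[onz(c,*p,.014).round(3) for p in [(384,266),(370.5,290.5),(431,325.5)]], onz(c,444.4,301.5,.006).round(3))
print("nestbase",[onz(c,*p,0).round(3) for p in [(336,290),(213.8,256)]])
s=load("side0")
# triangulate rail corners: crop coords
tp=[(180,375),(335,415),(160,460),(312,500)]; sp=[(598,400),(708,475),(525,465),(630,540)]
cr=[(36.8,69),(36.8,-81),(-36.8,69),(-36.8,-81)]
P=np.array([[x,y,10] for x,y in cr])/1e3
def f(q,two=1):
    X=P@nestR(q[3]).T+q[:3]
    r=proj(c,X)-[(205+u/2.5,190+(v-300)/2.5) for u,v in tp]
    r2=proj(s,X)-[(250+(u-400)*110/400,185+(v-300)/3) for u,v in sp]
    return np.r_[r.ravel(),r2.ravel()]
q=least_squares(f,[.6,.1,.1,.2]).x;print(q,f(q).round(1))
E
```

```text
carrier [array([ 0.504, -0.158,  0.014]), array([ 0.445, -0.126,  0.014]), array([ 0.366, -0.268,  0.014])] [ 0.423 -0.303  0.006]
nestbase [array([ 0.445, -0.044,  0.   ]), array([0.521, 0.257, 0.   ])]
[ 0.54640729  0.03876005  0.05694598 -0.2242867 ] [-1.7  2.4 -0.2  2.1  0.7 -2.1  1.9 -2.6  0.5  2.7 -1.2  0.2  0.9 -1.1
 -0.7 -2.1]
```

```bash
cat >> h.py <<'E'
def screw(pos,R,M=None,n=None):
    """per-row constant body twist from current pose (or M) to target"""
    from plant import read_state
    from scipy.linalg import logm
    if M is None: M=T(read_state())
    G=np.eye(4);G[:3,:3]=R;G[:3,3]=pos
    D=np.linalg.inv(M)@G; L=np.real(logm(D)); w=np.array([L[2,1],L[0,2],L[1,0]]); v=L[:3,3]*1e3
    n=n or int(np.ceil(max(np.linalg.norm(w)/.14,np.linalg.norm(v)/45,1)))
    print(n,"rows of",(w/n).round(4).tolist(),(v/n).round(2).tolist(),"| total shift tool",(D[:3,3]*1e3).round(1).tolist())
    return G
def down(yaw): return Ro.from_euler("xyz",[np.pi,0,yaw]).as_matrix()
E
python3 - <<'E'
from h import *
from plant import read_state
M=T(read_state());M[2,3]+=.1
screw([.557,.10,.32],down(1.3),M)
screw([.557,.10,.32],down(1.3),M,11)
E
```

```text
16 rows of [-0.0001, 0.0001, 0.095] [-43.99, 3.43, 0.63] | total shift tool [-496.8, -403.5, 10.5]
11 rows of [-0.0001, 0.0001, 0.1382] [-63.99, 4.98, 0.91] | total shift tool [-496.8, -403.5, 10.5]
```

carry_out --plan '[[[0, 0, 0, 0, 0, -50, -1], [0, 0, 0, 0, 0, -50, -1], [0, 0, 0.095, -44, 3.4, 0.6, -1], [0, 0, 0.095, -44, 3.4, 0.6, -1], [0, 0, 0.095, -44, 3.4, 0.6, -1], [0, 0, 0.095, -44, 3.4, 0.6, -1], [0, 0, 0.095, -44, 3.4, 0.6, -1], [0, 0, 0.095, -44, 3.4, 0.6, -1], [0, 0, 0.095, -44, 3.4, 0.6, -1], [0, 0, 0.095, -44, 3.4, 0.6, -1]]]'

```text
clock: 1.15
ee_pos: [0.5035, 0.4509, 0.3253]
eef_rot: [-3.141, 0.0, 2.056]
contact_force: [-0.9, -0.4, 0.9]
grip_width: 0.0879
grip_force: 0.0
```

carry_out --plan '[[[0, 0, 0.095, -44, 3.4, 0.6, -1], [0, 0, 0.095, -44, 3.4, 0.6, -1], [0, 0, 0.095, -44, 3.4, 0.6, -1], [0, 0, 0.095, -44, 3.4, 0.6, -1], [0, 0, 0.095, -44, 3.4, 0.6, -1], [0, 0, 0.095, -44, 3.4, 0.6, -1], [0, 0, 0.095, -44, 3.4, 0.6, -1], [0, 0, 0.095, -44, 3.4, 0.6, -1], [0, 0, 0, 0, 0, 0, -1]]]'

```text
clock: 2.05
ee_pos: [0.582, 0.1085, 0.3215]
eef_rot: [3.141, 0.002, 1.287]
contact_force: [0.3, -0.1, 0.2]
grip_width: 0.088
grip_force: 0.0
```

```bash
python3 - <<'E'
from h import *
c,s=wrist("w1");print(s["ee_pos"],s["eef_rot"],s["clock"])
E
```

```text
[0.58195074 0.10848626 0.32154363] [3.14072888e+00 2.25257599e-03 1.28671853e+00] 2.05
```

View pics/w1.png

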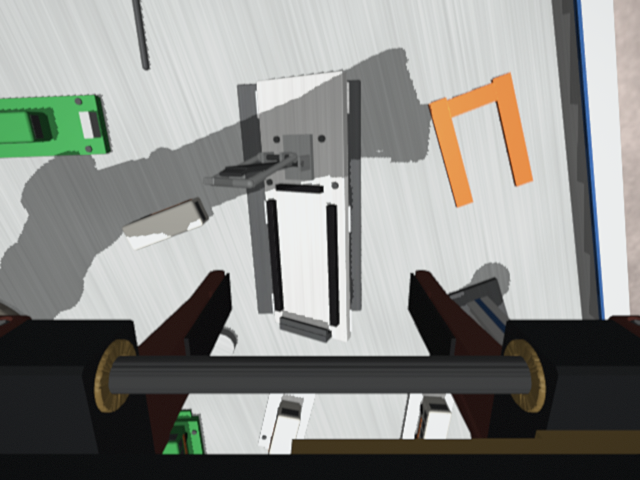

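```bash
python3 - <<'E'
from h import *
c=load("w1");g=cv2.cvtColor(c["img"],cv2.COLOR_RGB2GRAY)
m=(g<45).astype(np.uint8)*255;m[:180]=0;m[320:]=0;m[:,:260]=0;m[:,345:]=0
for k in cv2.findContours(m,cv2.RETR_EXTERNAL,cv2.CHAIN_APPROX_NONE)[0]:
    if cv2.contourArea(k)>60: print(cv2.contourArea(k),cv2.boxPoints(cv2.minAreaRect(k)).round(1).tolist(),cv2.approxPolyDP(k,2.5,True)[:,0].tolist())
cv2.imwrite("pics/w1c.png",np.hstack([cv2.resize(c["img"][130:350,195:365,::-1],None,fx=2.7,fy=2.7,interpolation=3)[:594],cv2.resize(c["img"][140:200,195:340,::-1],(340,140),interpolation=3)[[*range(140)]+[0]*454]]))
E
```

```text
867.0 [[326.5, 205.10000610351562], [335.3999938964844, 204.8000030517578], [338.8999938964844, 319.0], [330.0, 319.20001220703125]] [[329, 205], [330, 318], [338, 319], [335, 206]]
800.5 [[266.20001220703125, 200.3000030517578], [274.79998779296875, 199.6999969482422], [282.6000061035156, 308.8999938964844], [274.0, 309.5]] [[270, 200], [267, 206], [275, 307], [281, 309], [275, 202]]
211.5 [[275.70001220703125, 189.0], [276.1000061035156, 183.10000610351562], [322.29998779296875, 186.1999969482422], [321.8999938964844, 192.10000610351562]] [[276, 185], [277, 189], [322, 191], [318, 186]]
```

View pics/w1c.png

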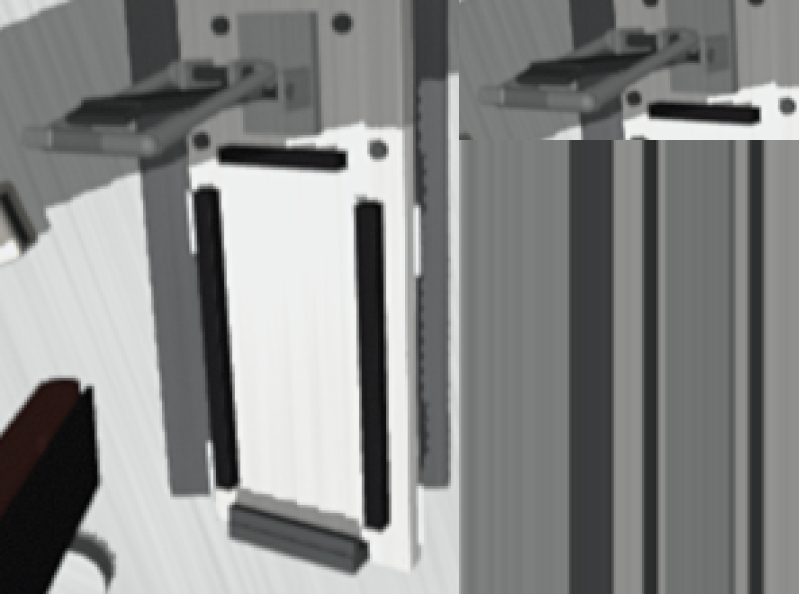

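```bash
cat > fit.py <<'E'
from h import *
c=load("w1")
P=np.array([[36.8,69,10],[36.8,-81,10],[-36.8,69,0],[-36.8,-81,0],[0,81.25,10]])/1e3
U=np.array([[326.9,205.2],[330.2,324.5],[275.5,200.2],[282.6,310.0],[299.6,191.3]])
def f(q): return (proj(c,P@nestR(q[3]).T+q[:3])-U).ravel()
q=least_squares(f,[.546,.039,.057,-.22]).x;print(q,f(q).round(1))
R=nestR(q[3])
# latch
def lat(l,s):
    rot=lambda y,z,a:np.array([0,y*np.cos(a)-z*np.sin(a),y*np.sin(a)+z*np.cos(a)])
    pv=np.array([0,115.25,22]); tip=pv+rot(84,0,l); lp=pv+rot(23.8,-7.7,l); bar=lp+70*np.array([0,-np.cos(s),np.sin(s)])
    return tip,lp,bar
W=lambda X:np.atleast_2d(X)/1e3@R.T+q[:3]
tipU=np.array([(195+72/2.7,130+112/2.7)]);barU=np.array([229.7,182.2])
for nm,fun,u in(("bar",lambda a:lat(a[0],a[1])[2],barU),):
    for l in(1.2,1.4,1.57,1.8,2.0,2.2):
        r=least_squares(lambda a:(proj(c,W(lat(l,a[0])[2]))-u).ravel(),[1.2]);print(l,r.x,r.fun,proj(c,W(lat(l,0)[0])),proj(c,W(lat(l,0)[1])),"bar",lat(l,r.x[0])[2])
E
python3 fit.py
```

```text
[ 0.54396064  0.04097253  0.06244064 -0.25535941] [-0.6 -0.1 -1.1  1.6  2.  -1.5  1.8 -0.9 -1.8  0.7]
1.2 [1.23913402] [ 6.58548084 -2.28957314] [[238.03901422 136.18325143]] [[278.80493078 148.90409425]] bar [  0.         108.25775183 107.57754191]
1.4 [1.29377061] [ 3.5886901  -1.10024763] [[236.22766833 155.33820677]] [[277.45190388 153.2534713 ]] bar [  0.         107.73846246 111.47607683]
1.57 [1.34789741] [ 1.55735858 -0.41338828] [[236.77021656 171.73285748]] [[276.72290534 157.28484451]] bar [  0.         107.49490758 114.0621111 ]
1.8 [1.42839465] [-0.16998054  0.03476579] [[240.39420609 192.63942175]] [[276.39889998 162.97298701]] bar [  0.         107.40675449 116.21848994]
2.0 [1.50049658] [-0.54109184  0.08148084] [[245.87921478 208.49071419]] [[276.74628597 167.88851164]] bar [  0.         107.4303658  116.67270874]
2.2 [1.5696777] [ 0.19180173 -0.01906323] [[253.03293325 221.37713283]] [[277.65604674 172.53758012]] bar [  0.         107.39079165 115.77362922]
```

```bash
python3 - <<'E'
from h import *
screw([.44,-.205,.22],down(1.063))
E
```

```text
9 rows of [0.0, 0.0, 0.0256] [-38.75, -1.08, 11.27] | total shift tool [-344.5, -49.6, 101.5]
```

carry_out --plan '[[[0, 0, 0.0256, -38.8, -1.1, 11.3, -1], [0, 0, 0.0256, -38.8, -1.1, 11.3, -1], [0, 0, 0.0256, -38.8, -1.1, 11.3, -1], [0, 0, 0.0256, -38.8, -1.1, 11.3, -1], [0, 0, 0.0256, -38.8, -1.1, 11.3, -1], [0, 0, 0.0256, -38.8, -1.1, 11.3, -1], [0, 0, 0.0256, -38.8, -1.1, 11.3, -1], [0, 0, 0.0256, -38.8, -1.1, 11.3, -1], [0, 0, 0.0256, -38.8, -1.1, 11.3, -1], [0, 0, 0, 0, 0, 0, -1]]]'

```text
clock: 3.1
ee_pos: [0.4428, -0.2071, 0.2183]
eef_rot: [-3.139, 0.002, 1.063]
contact_force: [0.4, 0.1, -0.8]
grip_width: 0.0879
grip_force: 0.0
```

```bash
python3 - <<'E'
from h import *
c,s=wrist("w2");print(s["ee_pos"],s["eef_rot"],s["clock"])
E
```

```text
[ 0.44281602 -0.20707674  0.21828131] [-3.13942513e+00  1.75849326e-03  1.06344748e+00] 3.1
```

View pics/w2.png

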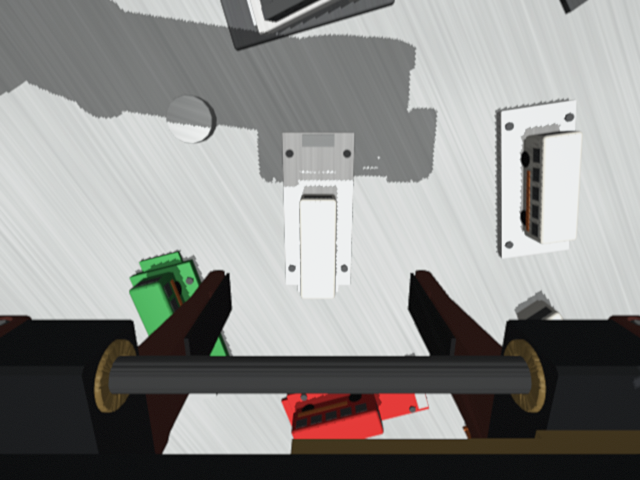

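```bash
python3 - <<'E'
from h import *
c=load("w2")
g=cv2.cvtColor(c["img"],cv2.COLOR_RGB2GRAY).astype(int)
for v in(215,250,290): 
    e=np.abs(np.diff(g[v,270:370]));print(v,[(270+i+.5,e[i]) for i in np.argsort(-e)[:6]])
for u in(295,318,340):
    e=np.abs(np.diff(g[115:305,u]));print(u,[(115+i+.5,e[i]) for i in np.argsort(-e)[:7]])
a,b=onz(c,283,132.5,.014),onz(c,354,132.5,.014);print(a,b,np.linalg.norm(a-b))
h=[onz(c,*p,.014) for p in[(289.5,154),(347,154),(291.5,268),(344.5,268)]];print(np.round(h,4))
hd=(h[0]+h[1]-h[2]-h[3])/2;print("yaw holes",np.arctan2(-hd[0],hd[1]),np.linalg.norm(hd), "edge yaw",np.arctan2((b-a)[1],(b-a)[0]))
r=[onz(c,*p,.052) for p in[(300.,215),(336,215),(301,290),(335,290)]];print(np.round(r,4));rd=(r[0]+r[1]-r[2]-r[3])/2;print(np.arctan2(-rd[0],rd[1]),np.linalg.norm(r[0]-r[1]))
E
```

```text
215 [(np.float64(335.5), np.int64(63)), (np.float64(298.5), np.int64(57)), (np.float64(351.5), np.int64(49)), (np.float64(336.5), np.int64(46)), (np.float64(337.5), np.int64(40)), (np.float64(299.5), np.int64(38))]
250 [(np.float64(334.5), np.int64(73)), (np.float64(300.5), np.int64(51)), (np.float64(336.5), np.int64(51)), (np.float64(299.5), np.int64(43)), (np.float64(337.5), np.int64(36)), (np.float64(350.5), np.int64(34))]
290 [(np.float64(299.5), np.int64(51)), (np.float64(335.5), np.int64(49)), (np.float64(333.5), np.int64(35)), (np.float64(300.5), np.int64(33)), (np.float64(297.5), np.int64(33)), (np.float64(301.5), np.int64(22))]
295 [(np.float64(265.5), np.int64(43)), (np.float64(269.5), np.int64(39)), (np.float64(185.5), np.int64(33)), (np.float64(132.5), np.int64(29)), (np.float64(264.5), np.int64(26)), (np.float64(268.5), np.int64(24)), (np.float64(186.5), np.int64(20))]
318 [(np.float64(198.5), np.int64(63)), (np.float64(199.5), np.int64(61)), (np.float64(197.5), np.int64(46)), (np.float64(193.5), np.int64(44)), (np.float64(194.5), np.int64(41)), (np.float64(179.5), np.int64(36)), (np.float64(185.5), np.int64(31))]
340 [(np.float64(132.5), np.int64(29)), (np.float64(179.5), np.int64(27)), (np.float64(180.5), np.int64(23)), (np.float64(265.5), np.int64(21)), (np.float64(131.5), np.int64(15)), (np.float64(269.5), np.int64(14)), (np.float64(133.5), np.int64(11))]
[ 0.44626463 -0.12722573  0.014     ] [ 0.50604335 -0.16037807  0.014     ] 0.06835622548334368
[[ 0.4415 -0.1478  0.014 ]
 [ 0.4907 -0.175   0.014 ]
 [ 0.3828 -0.2522  0.014 ]
 [ 0.4326 -0.2797  0.014 ]]
yaw holes -0.5096424430726533 0.11977075599474653 edge yaw -0.5063560698221116
[[ 0.4263 -0.199   0.052 ]
 [ 0.4552 -0.215   0.052 ]
 [ 0.3896 -0.2648  0.052 ]
 [ 0.4187 -0.2809  0.052 ]]
-0.5075986263097552 0.03306224465351112
```

carry_out --plan '[[[0, 0, 0, -5, -0.5, 45, -1], [0, 0, 0, -6, -0.6, 45, -1], [0, 0, 0, -6, -0.6, 45, -1], [0, 0, 0, 0, 0, 35, -1], [0, 0, 0, 0, 0, 21, -1], [0, 0, 0, 0, 0, 0, 1], [0, 0, 0, 0, 0, 0, 1], [0, 0, 0, 0, 0, 0, 1], [0, 0, 0, 0, 0, 0, 1], [0, 0, 0, 0, 0, 0, 1]]]'

```text
clock: 4.15
ee_pos: [0.4371, -0.218, 0.0293]
eef_rot: [3.14, -0.001, 1.07]
contact_force: [0.3, -0.8, 0.5]
grip_width: 0.0517
grip_force: 0.0
```

carry_out --plan '[[[0, 0, 0, 0, 0, 0, 1], [0, 0, 0, 0, 0, 0, 1], [0, 0, 0, 0, 0, 0, 1], [0, 0, 0, 0, 0, 0, 1], [0, 0, 0, 0, 0, 0, 1], [0, 0, 0, 0, 0, 0, 1], [0, 0, 0, 0, 0, 0, 1]]]'

```text
clock: 4.85
ee_pos: [0.4352, -0.2174, 0.0284]
eef_rot: [-3.139, -0.001, 1.069]
contact_force: [-3.8, 2.8, 6.8]
grip_width: 0.0342
grip_force: 30.0
```

```bash
cat > fit2.py <<'E'
from fit import *
C={n:load(n) for n in("top0","side0","w1")}
# rail masks: print approx polygons
for n,(x0,x1,y0,y1) in {"top0":(255,350,210,285),"side0":(272,350,200,280),"w1":(260,345,180,330)}.items():
    g=cv2.cvtColor(C[n]["img"],cv2.COLOR_RGB2GRAY); k=4
    z=cv2.resize(g[y0:y1,x0:x1],None,fx=k,fy=k,interpolation=cv2.INTER_CUBIC)
    m=(z<75 if n!="w1" else z<100).astype(np.uint8)
    print(n)
    for ct in cv2.findContours(m,cv2.RETR_EXTERNAL,cv2.CHAIN_APPROX_NONE)[0]:
        if cv2.contourArea(ct)>600: print(int(cv2.contourArea(ct)/16),[((p+.5)/k-.5+[x0,y0]).round(1).tolist() for p in cv2.approxPolyDP(ct,6,True)[:,0]])
    for z in(0,10):print(z,proj(C[n],W(np.array([[36.8,69,z],[36.8,-81,z],[-36.8,69,z],[-36.8,-81,z],[0,81.25,z]]))).round(1).tolist())
E
python3 fit2.py | grep -v bar
```

```text
[ 0.54396064  0.04097253  0.06244064 -0.25535941] [-0.6 -0.1 -1.1  1.6  2.  -1.5  1.8 -0.9 -1.8  0.7]
top0
1406 [[254.6, 254.1], [256.1, 268.9], [310.9, 284.4], [337.4, 284.4], [338.9, 277.1], [331.9, 277.9], [303.1, 267.9], [305.9, 266.9], [328.6, 273.1], [329.4, 267.9], [270.4, 251.4], [268.1, 256.4], [284.1, 260.9], [281.1, 263.4]]
246 [[344.4, 241.4], [338.9, 242.4], [331.9, 269.9], [339.1, 271.6], [346.1, 245.4], [348.4, 245.9]]
110 [[267.9, 222.6], [265.4, 224.1], [260.6, 246.6], [263.6, 248.6], [270.1, 224.4]]
375 [[274.6, 221.6], [277.9, 224.6], [336.1, 240.6], [339.1, 237.4], [338.9, 235.1], [277.9, 218.1]]
204 [[262.4, 209.6], [278.9, 214.6], [286.6, 214.6], [292.6, 218.4], [333.1, 229.4], [339.9, 228.9], [349.4, 233.4], [347.1, 229.9], [273.1, 209.6]]
0 [[275.7, 221.0], [338.4, 238.5], [269.3, 250.2], [330.5, 267.5], [267.4, 234.3]]
10 [[274.6, 222.0], [337.9, 239.7], [268.2, 251.5], [330.0, 269.0], [266.3, 235.5]]
side0
376 [[349.4, 267.9], [345.9, 267.9], [342.9, 263.9], [344.1, 268.4], [340.6, 269.6], [338.1, 266.1], [336.9, 255.6], [316.1, 272.4], [310.9, 279.4], [321.
[... 1257 characters left out ...]
 [268.4, 303.6], [264.1, 270.1], [265.1, 259.9], [262.6, 255.4], [264.1, 252.9]]
1134 [[328.6, 203.9], [326.1, 209.4], [329.9, 324.1], [335.9, 325.9], [338.6, 322.6], [336.1, 206.1]]
1094 [[268.9, 199.1], [266.1, 201.1], [267.6, 222.9], [265.9, 225.6], [271.1, 291.6], [273.4, 293.6], [274.6, 308.9], [279.9, 310.6], [282.9, 305.9], [275.6, 201.1]]
334 [[274.9, 185.4], [276.4, 189.9], [317.6, 192.6], [322.6, 191.1], [322.6, 186.4], [318.4, 184.9], [279.6, 182.9]]
40 [[263.6, 179.6], [259.6, 179.6], [259.6, 190.1], [263.9, 187.6]]
0 [[330.7, 203.4], [333.0, 322.3], [277.5, 198.7], [284.4, 309.1], [302.5, 190.6]]
10 [[326.3, 205.1], [329.1, 326.1], [272.6, 200.2], [280.0, 312.4], [297.8, 192.0]]
```

carry_out --plan '[[[0, 0, 0, 0, 0, -10, 1], [0, 0, 0, 0, 0, -20, 1], [0, 0, 0, 0, 0, -40, 1], [0, 0, 0, 0, 0, -45, 1], [0, 0, 0, 0, 0, -45, 1], [0, 0, 0, 0, 0, -30, 1], [0, 0, 0, 0, 0, 0, 1]]]'

```text
clock: 5.55
ee_pos: [0.4382, -0.2192, 0.2221]
eef_rot: [3.135, -0.003, 1.069]
contact_force: [1.5, -0.7, -5.4]
grip_width: 0.034
grip_force: 30.0
```

```bash
cat > fit3.py <<'E'
from h import *
C={n:load(n) for n in("top0","side0","w1")}
D=[("w1",P,u) for P,u in zip([[36.8,69,10],[36.8,-81,10],[-36.8,69,0],[-36.8,-81,0],[0,81.25,10]],[[326.5,205.2],[330.2,324.8],[275.5,200.2],[282.8,310.0],[299.6,191.5]])]
D+=[("top0",P,u) for P,u in zip([[36.8,69,10],[36.8,-81,10],[-36.8,69,0],[-36.8,-81,0]],[[276.5,224.3],[338,241],[270,251.2],[330,268.2]])]
D+=[("side0",P,u) for P,u in zip([[36.8,69,0],[36.8,-81,0],[-36.8,69,10],[-36.8,-81,10]],[[306.2,222.2],[332.5,246],[284,239],[310.5,263]])]
SC={"w1":1.1,"top0":2,"side0":2.1}
def f(q,names=("w1","top0","side0")):
    return np.concatenate([SC[n]*(proj(C[n],(np.array(P)/1e3@nestR(q[3]).T+q[:3]))[0]-u) for n,P,u in D if n in names])
if __name__=="__main__":
    for nm in(("w1",),("top0","side0"),("w1","top0","side0")):
        q=least_squares(f,[.546,.039,.057,-.22],args=(nm,)).x;print(nm,q.round(4),f(q,nm).round(1))
E
python3 fit3.py
```

```text
('w1',) [ 0.5439  0.0409  0.0625 -0.254 ] [-0.3  0.  -1.1  1.5  2.1 -1.5  1.8 -0.8 -2.1  0.6]
('top0', 'side0') [ 0.5418  0.0398  0.0589 -0.2548] [-2.5 -1.9  0.7 -0.1 -0.2  0.4  2.   1.  -0.6  1.9  1.   0.5  0.4 -1.3
 -1.3 -0.3]
('w1', 'top0', 'side0') [ 0.5426  0.0399  0.0585 -0.2559] [-1.2  0.5 -2.3  0.7  1.8 -1.1  1.2 -1.5 -2.7  1.2 -2.4 -2.6  0.6 -0.6
 -0.2 -0.3  1.9  0.4 -0.1  1.9  1.4  0.5  0.9 -1.3 -0.9 -0.3]
```

```bash
cat >> h.py <<'E'
NQ=[.5425,.040,.060,-.255]
RTC=np.array([[0,1,0],[1,0,0],[0,0,-1.]]) # tool axes in carrier (columns)
GT=np.array([0,-.004,.0284])
def tool_for(x,yt,zt,a,b=0.,nq=None):
    """carrier with tongue tip edge at nest (x,yt,zt) mm, pitch a about nest x -> tool pose world"""
    nq=NQ if nq is None else nq
    Rn=nestR(nq[3]); Rc=Ro.from_rotvec([0,0,b]).as_matrix()@Ro.from_rotvec([a,0,0]).as_matrix()
    o=np.array([x,yt,zt])/1e3-Rc@np.array([0,-.092,0])
    Rw=Rn@Rc; return Rn@o+nq[:3]+Rw@GT, Rw@RTC
def N2W(p,nq=None):
    nq=NQ if nq is None else nq; return np.atleast_2d(p)/1e3@nestR(nq[3]).T+nq[:3]
def W2N(p): return (np.atleast_2d(p)-NQ[:3])@nestR(NQ[3])*1e3
E
python3 - <<'E'
from h import *
p,R=tool_for(0,-80,45,.2); print(p,Ro.from_matrix(R).as_euler("xyz"));screw(p,R);screw(p,R,n=14)
E
```

```text
[0.49895415 0.05197513 0.13821664] [ 2.60923168 -0.17291305  1.4168064 ]
7 rows of [-0.0697, 0.0367, -0.0418] [37.96, -8.65, 14.43] | total shift tool [266.8, -77.8, 84.1]
14 rows of [-0.0349, 0.0184, -0.0209] [18.98, -4.32, 7.22] | total shift tool [266.8, -77.8, 84.1]
```

```bash
python3 - <<'E'
from h import *
p,R=tool_for(0,-80,95,.2); G=screw(p,R,n=9); p,R=tool_for(0,-80,35,.2);screw(p,R,G)
E
```

```text
9 rows of [-0.0542, 0.0286, -0.0325] [29.85, -8.19, 5.79] | total shift tool [260.8, -101.7, 40.7]
2 rows of [-0.0, -0.0, 0.0] [-5.96, 0.0, 29.4] | total shift tool [-11.9, 0.0, 58.8]
```

carry_out --plan '[[[-0.0542, 0.0286, -0.0325, 29.85, -8.2, 5.8, 1], [-0.0542, 0.0286, -0.0325, 29.85, -8.2, 5.8, 1], [-0.0542, 0.0286, -0.0325, 29.85, -8.2, 5.8, 1], [-0.0542, 0.0286, -0.0325, 29.85, -8.2, 5.8, 1], [-0.0542, 0.0286, -0.0325, 29.85, -8.2, 5.8, 1], [-0.0542, 0.0286, -0.0325, 29.85, -8.2, 5.8, 1], [-0.0542, 0.0286, -0.0325, 29.85, -8.2, 5.8, 1], [-0.0542, 0.0286, -0.0325, 29.85, -8.2, 5.8, 1], [-0.0542, 0.0286, -0.0325, 29.85, -8.2, 5.8, 1], [0, 0, 0, 0, 0, 0, 1]]]'

```text
clock: 6.55
ee_pos: [0.4734, 0.031, 0.1775]
eef_rot: [2.665, -0.149, 1.381]
contact_force: [0.9, -1.1, -4.3]
grip_width: 0.0342
grip_force: 30.0
```

carry_out --plan '[[[0, 0, 0, -6, 0, 29, 1], [0, 0, 0, -6, 0, 29, 1], [0, 0, 0, 0, 0, 0, 1], [0, 0, 0, 0, 0, 0, 1]]]'

```text
clock: 6.95
ee_pos: [0.484, 0.0204, 0.1513]
eef_rot: [2.672, -0.123, 1.369]
contact_force: [0.3, 0.3, -3.8]
grip_width: 0.0339
grip_force: 30.0
```

```bash
python3 - <<'E'
from h import *
from plant import read_camera
c,s=wrist("w3");print(s["ee_pos"],s["eef_rot"],s["clock"])
p,R=tool_for(0,-80,35,.2);print(p,Ro.from_matrix(R).as_euler("xyz"));screw(p,R)
sc=read_camera("side");np.savez("pics/s3.npz",**sc)
i=np.vstack([cv2.resize(sc["img"][170:290,230:390],(800,600),interpolation=3)])
cv2.imwrite("pics/s3.png",i[:,:,::-1])
cv2.imwrite("pics/w3.png",c["img"][:,:,::-1])
E
```

```text
[0.48399479 0.02042566 0.15132337] [ 2.67221761 -0.1227262   1.36854292] 6.95
[0.50379246 0.0507139  0.12955638] [ 2.60923168 -0.17291305  1.4168064 ]
1 rows of [-0.0548, 0.0659, -0.0173] [28.99, -0.75, 30.27] | total shift tool [30.0, -0.2, 29.3]
```

View pics/s3.png

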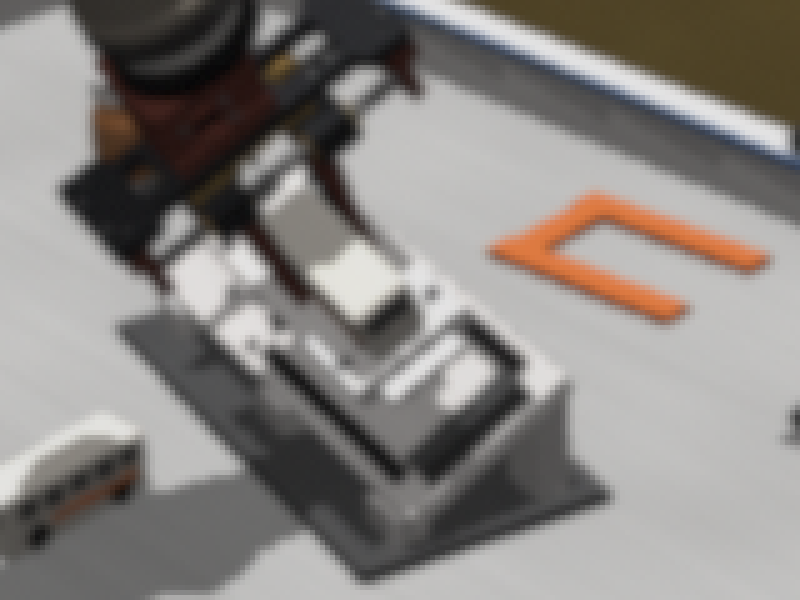

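View pics/w3.png

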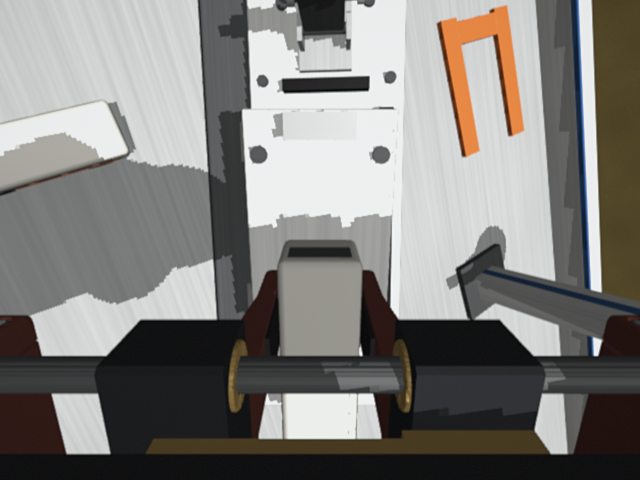

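```bash
python3 - <<'E'
from h import *
c=load("w3")
from plant import read_state
M=T(read_state())
Cc=np.array([[-35,80,14],[35,80,14],[-24,60,14],[24,60,14],[-17,22,52],[17,22,52]])/1e3
X=((Cc-GT)@RTC)@M[:3,:3].T+M[:3,3]
print("carrier pred",proj(c,X).round(1).tolist(),"seen (243,109)(395,109) roof~(282,250)(360,250)")
print("nest pred", proj(c,N2W([[0,81.25,10],[-36.8,69,0],[-20,81.25,10],[20,81.25,10],[0,115.25,22]])).round(1).tolist())
p,R=tool_for(0,-80,40,.2);G=screw(p,R,n=4)
E
```

```text
carrier pred [[241.8, 106.7], [399.6, 106.6], [268.4, 152.7], [372.9, 152.7], [276.7, 259.6], [364.4, 259.6]] seen (243,109)(395,109) roof~(282,250)(360,250)
nest pred [[324.8, 90.0], [274.8, 112.2], [295.9, 90.7], [354.1, 89.4], [323.7, 29.7]]
4 rows of [-0.0135, 0.0163, -0.0041] [7.29, -0.29, 6.38] | total shift tool [29.9, -0.7, 24.6]
```

carry_out --plan '[[[-0.0135, 0.0163, -0.0041, 7.3, -0.3, 6.4, 1], [-0.0135, 0.0163, -0.0041, 7.3, -0.3, 6.4, 1], [-0.0135, 0.0163, -0.0041, 7.3, -0.3, 6.4, 1], [-0.0135, 0.0163, -0.0041, 7.3, -0.3, 6.4, 1], [0, 0, 0, 0, 0, 0, 1], [0, 0, 0, 0, 0, 0, 1]]]'

```text
clock: 7.65
ee_pos: [0.4965, 0.042, 0.136]
eef_rot: [2.627, -0.152, 1.405]
contact_force: [0.1, -0.8, -4.4]
grip_width: 0.034
grip_force: 30.0
```

```bash
cat > chk.py <<'E'
from h import *
import sys
from plant import read_state
c,s=wrist(sys.argv[1]);M=T(s);print(s["ee_pos"],s["eef_rot"],s["clock"],s["contact_force"])
Cc=np.array([[-35,80,14],[35,80,14],[-24,60,14],[24,60,14]])/1e3
print("carrier pred",proj(c,((Cc-GT)@RTC)@M[:3,:3].T+M[:3,3]).round(1).tolist())
print("nest pred", proj(c,N2W([[0,81.25,10],[-36.8,69,0],[-36.8,69,10],[36.8,69,10]])).round(1).tolist())
g=cv2.cvtColor(c["img"],cv2.COLOR_RGB2GRAY); m=(g<130).astype(np.uint8); m[260:]=0;m[:,:225]=0;m[:,440:]=0
for k in cv2.findContours(m,cv2.RETR_EXTERNAL,cv2.CHAIN_APPROX_NONE)[0]:
    if cv2.contourArea(k)>80: print("dark",cv2.boundingRect(k),cv2.contourArea(k),cv2.minAreaRect(k)[0],cv2.minAreaRect(k)[2])
# tip of tongue in nest frame
tip=((np.array([0,-.092,0])-GT)@RTC)@M[:3,:3].T+M[:3,3]; Rc=nestR(NQ[3]).T@M[:3,:3]@RTC.T
print("tip nest",W2N(tip).round(1),"carrier rotvec nest",Ro.from_matrix(Rc).as_rotvec().round(4))
E
python3 chk.py w4; python3 - <<'E'
from h import *
screw(*tool_for(0,-80,40,.2))
E
```

```text
[0.49650735 0.04198748 0.13600418] [ 2.62747804 -0.15165801  1.40505457] 7.65 [ 0.11419455 -0.83227623 -4.37936052]
carrier pred [[240.9, 110.1], [397.6, 110.2], [267.3, 155.8], [371.1, 155.9]]
nest pred [[323.3, 128.9], [270.4, 149.4], [268.1, 147.6], [378.5, 147.9]]
dark (279, 240, 81, 20) 1408.0 (319.0, 249.5) 90.0
dark (372, 146, 18, 17) 210.0 (380.5, 154.0) 90.0
dark (249, 146, 18, 17) 207.5 (257.5, 154.0) 90.0
dark (431, 57, 9, 48) 132.5 (436.63201904296875, 80.47599792480469) 79.69515228271484
dark (306, 0, 33, 7) 180.0 (322.0, 3.0) 90.0
dark (252, 0, 137, 89) 5316.0 (316.88909912109375, 45.3194580078125) 4.467159271240234
dark (225, 0, 26, 260) 4598.5 (237.5, 129.5) 90.0
tip nest [[ -1.4 -91.4  45. ]] carrier rotvec nest [0.1758 0.0162 0.0022]
1 rows of [-0.0158, 0.0241, 0.0003] [9.44, 0.77, 4.96] | total shift tool [9.5, 0.8, 4.8]
```

```bash
python3 - <<'E'
from h import *
screw(*tool_for(0,-80,20,.2),n=4)
E
```

```text
4 rows of [-0.004, 0.006, 0.0001] [1.42, 0.23, 6.15] | total shift tool [6.0, 1.1, 24.5]
```

carry_out --plan '[[[-0.008, 0.012, 0, 5, 0.6, 3, 1], [-0.008, 0.012, 0, 4, 0.5, 3, 1], [0, 0, 0, 0, 0, 8, 1], [0, 0, 0, 0, 0, 8, 1], [0, 0, 0, 0, 0, 4, 1], [0, 0, 0, 0, 0, 0, 1], [0, 0, 0, 0, 0, 0, 1]]]'

```text
clock: 8.4
ee_pos: [0.5126, 0.0525, 0.1159]
eef_rot: [2.609, -0.173, 1.418]
contact_force: [-0.1, 0.5, -4.7]
grip_width: 0.0337
grip_force: 30.0
```

```bash
python3 chk.py w5; python3 - <<'E'
from h import *
screw(*tool_for(0,-80,2,.2),n=1)
E
```

```text
[0.51262385 0.05254519 0.11593684] [ 2.60896802 -0.17296922  1.41761471] 8.4 [-0.13259127  0.46356703 -4.67927008]
carrier pred [[240.9, 110.2], [397.6, 110.3], [267.3, 155.9], [371.1, 156.0]]
nest pred [[319.1, 148.8], [261.4, 170.6], [258.8, 169.2], [379.4, 169.3]]
dark (279, 240, 81, 20) 1403.0 (319.0, 249.5) 90.0
dark (389, 170, 7, 90) 199.5 (392.410888671875, 214.50914001464844) 1.2730300426483154
dark (243, 169, 8, 91) 270.5 (245.75257873535156, 214.05670166015625) 87.39744567871094
dark (372, 147, 18, 16) 208.5 (380.5, 154.5) 90.0
dark (249, 147, 18, 17) 216.5 (257.5, 155.0) 90.0
dark (430, 70, 10, 49) 140.0 (436.6922912597656, 93.96153259277344) 78.69007110595703
dark (225, 17, 12, 243) 1563.0 (230.5, 137.99998474121094) 0.0
dark (236, 2, 162, 104) 6596.5 (311.1499938964844, 58.98954391479492) 6.857072830200195
dark (287, 0, 52, 16) 593.5 (312.5, 7.5) 90.0
tip nest [[  0.3 -76.   19.1]] carrier rotvec nest [ 2.005e-01 -2.000e-04  6.000e-04]
1 rows of [0.0004, -0.0006, 0.0008] [-7.4, -0.27, 16.11] | total shift tool [-7.4, -0.3, 16.1]
```

carry_out --plan '[[[0, 0, 0, -4, -0.2, 8, 1], [0, 0, 0, -3, -0.1, 5, 1], [0, 0, 0, 0, 0, 1, 1], [0, 0, 0, 0, 0, 0, 1], [0, 0, 0, 0, 0, 0, 1]]]'

```text
clock: 8.95
ee_pos: [0.5188, 0.047, 0.1029]
eef_rot: [2.608, -0.173, 1.418]
contact_force: [-1.1, 0.8, -5.4]
grip_width: 0.034
grip_force: 30.0
```

carry_out --plan '[[[0, 0, 0, 0, 0, 1, 1], [0, 0, 0, 0, 0, 1, 1], [0, 0, 0, 0, 0, 0, 1]]]'

```text
clock: 9.25
ee_pos: [0.5199, 0.0471, 0.1009]
eef_rot: [2.609, -0.173, 1.418]
contact_force: [0.6, -1.1, -4.8]
grip_width: 0.0338
grip_force: 30.0
```

```bash
python3 chk.py w6|grep -v dark
```

```text
[0.51988367 0.04709802 0.10090593] [ 2.60863834 -0.17337167  1.41797357] 9.25 [ 0.60889334 -1.0825261  -4.82252154]
carrier pred [[240.9, 110.2], [397.6, 110.3], [267.3, 155.9], [371.1, 156.0]]
nest pred [[319.5, 138.0], [257.0, 162.2], [253.9, 160.1], [385.0, 160.3]]
tip nest [[  0.  -79.4   1.9]] carrier rotvec nest [ 0.201  -0.0005  0.0007]
```

carry_out --plan '[[[0, 0, 0, 0, 0, 1, 1], [0, 0, 0, 0, 0, 1, 1], [0, 0, 0, 0, 0, 0, 1]]]'

```text
clock: 9.6
ee_pos: [0.5209, 0.0472, 0.0991]
eef_rot: [2.609, -0.173, 1.418]
contact_force: [-0.5, -0.2, -4.5]
grip_width: 0.0339
grip_force: 30.0
```

carry_out --plan '[[[0, 0, 0, 0, 0, 1, 1], [0, 0, 0, 0, 0, 0, 1]]]'

```text
clock: 9.8
ee_pos: [0.5213, 0.0475, 0.0984]
eef_rot: [2.609, -0.173, 1.418]
contact_force: [-2.8, 1.5, -0.8]
grip_width: 0.0339
grip_force: 30.0
```

carry_out --plan '[[[0, 0, 0, 0.2, 0, -1.2, 1], [0, 0, 0, -2, 0, -0.4, 1], [0, 0, 0, -2, 0, -0.4, 1], [0, 0, 0, -2, 0, -0.4, 1], [0, 0, 0, -2, 0, -0.4, 1], [0, 0, 0, -2, 0, -0.4, 1], [0, 0, 0, 0, 0, 0, 1]]]'

```text
clock: 10.5
ee_pos: [0.5182, 0.037, 0.0993]
eef_rot: [2.609, -0.173, 1.417]
contact_force: [0.4, 0.9, -4.2]
grip_width: 0.0338
grip_force: 30.0
```

```bash
python3 chk.py w7|grep -v dark
```

```text
[0.5181605  0.03696721 0.09930005] [ 2.60879281 -0.17316256  1.4171382 ] 10.5 [ 0.43749637  0.88218926 -4.20669389]
carrier pred [[240.9, 110.2], [397.6, 110.3], [267.3, 155.9], [371.1, 156.0]]
nest pred [[319.5, 118.4], [256.2, 143.9], [253.0, 141.0], [385.9, 141.1]]
tip nest [[ -0.1 -89.7   0.1]] carrier rotvec nest [ 2.004e-01 -4.000e-04  1.000e-04]
```

carry_out --plan '[[[0, 0, 0, -1, 0, -0.2, 1], [0, 0, 0, -1, 0, -0.2, 1], [0, 0, 0, 0, 0, 0, 1]]]'

```text
clock: 10.85
ee_pos: [0.5177, 0.0354, 0.0994]
eef_rot: [2.609, -0.173, 1.418]
contact_force: [0.1, -0.8, -4.6]
grip_width: 0.0337
grip_force: 30.0
```

```bash
python3 chk.py w8|grep -v -e dark -e pred; python3 - <<'E'
from h import *
from plant import read_camera
for a in(.1,.03): print(a);screw(*tool_for(0,-91.7,0,a),n=5)
sc=read_camera("side");np.savez("pics/s8.npz",**sc)
cv2.imwrite("pics/s8.png",cv2.resize(sc["img"][190:280,270:390],(800,600),interpolation=3)[:,:,::-1])
E
```

```text
[0.51771457 0.03535068 0.09935543] [ 2.60869292 -0.17328589  1.41768329] 10.85 [ 0.10239488 -0.8304982  -4.63056362]
tip nest [[ -0.  -91.3   0.1]] carrier rotvec nest [ 0.2008 -0.0004  0.0005]
0.1
5 rows of [0.0001, -0.0202, 0.0001] [0.48, 0.02, 1.78] | total shift tool [1.9, 0.1, 9.0]
0.03
5 rows of [0.0001, -0.0342, 0.0001] [0.87, 0.02, 3.02] | total shift tool [3.1, 0.1, 15.4]
```

View pics/s8.png

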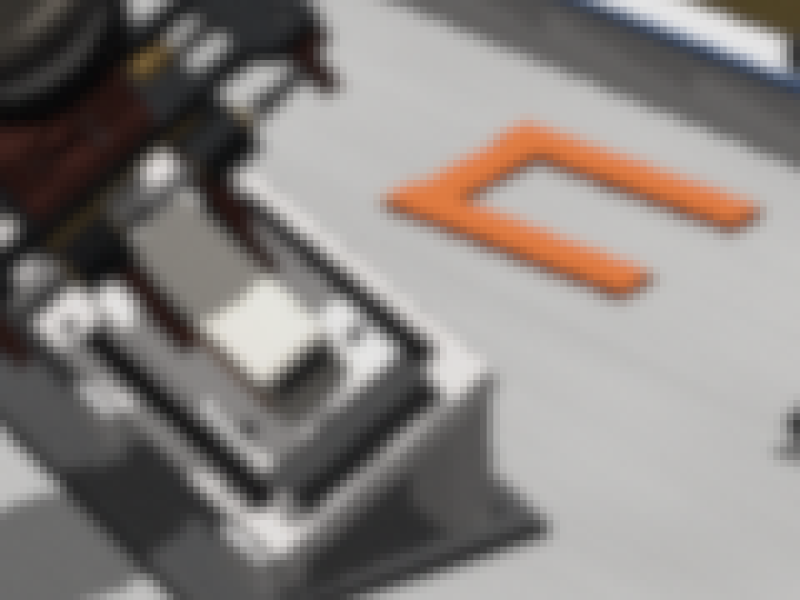

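carry_out --plan '[[[0, -0.0202, 0, 0.5, 0, 1.8, 1], [0, -0.0202, 0, 0.5, 0, 1.8, 1], [0, -0.0202, 0, 0.5, 0, 1.8, 1], [0, -0.0202, 0, 0.5, 0, 1.8, 1], [0, -0.0202, 0, 0.5, 0, 1.8, 1], [0, 0, 0, 0, 0, 0, 1]]]'

```text
clock: 11.55
ee_pos: [0.5231, 0.0393, 0.0921]
eef_rot: [2.615, -0.087, 1.368]
contact_force: [-0.3, 0.1, -3.4]
grip_width: 0.0339
grip_force: 30.0
```

```bash
python3 chk.py w9|grep -v -e dark -e pred; python3 - <<'E'
from h import *
for a in(.04,): print(a);screw(*tool_for(0,-91.7,-.3,a),n=5)
E
```

```text
[0.52313857 0.03927975 0.09207997] [ 2.61525091 -0.08658397  1.36775346] 11.55 [-0.32967543  0.1424426  -3.36737983]
tip nest [[  0.1 -90.3  -0.1]] carrier rotvec nest [ 0.1009 -0.0005  0.0015]
0.04
5 rows of [0.0001, -0.0122, 0.0003] [0.13, 0.02, 1.11] | total shift tool [0.5, 0.1, 5.6]
```

carry_out --plan '[[[0, 0, 0, -1, 0, -0.1, 1], [0, -0.0122, 0, 0, 0, 1.1, 1], [0, -0.0122, 0, 0, 0, 1.1, 1], [0, -0.0122, 0, 0, 0, 1.1, 1], [0, -0.0122, 0, 0, 0, 1.1, 1], [0, -0.0122, 0, 0, 0, 1.1, 1], [0, 0, 0, 0, 0, 0, 1]]]'

```text
clock: 12.3
ee_pos: [0.5256, 0.0379, 0.0872]
eef_rot: [2.617, -0.034, 1.337]
contact_force: [-0.3, 3.8, -2.9]
grip_width: 0.0338
grip_force: 30.0
```

```bash
python3 chk.py w10|grep -v -e dark ; python3 - <<'E'
from h import *
for a in(.0,): print(a);screw(*tool_for(0,-92,-.7,a),n=4)
E
```

```text
[0.5255546  0.03787337 0.08723105] [ 2.61728337 -0.03357589  1.33686056] 12.3 [-0.34160307  3.75119562 -2.89015356]
carrier pred [[240.7, 109.9], [397.6, 110.0], [267.2, 155.6], [371.1, 155.7]]
nest pred [[319.7, 105.0], [247.2, 132.4], [243.1, 131.8], [396.2, 132.2]]
tip nest [[  0.  -93.1  -0.3]] carrier rotvec nest [ 0.0396 -0.0004  0.0014]
0.0
4 rows of [0.0001, -0.01, 0.0004] [0.57, 0.03, 0.97] | total shift tool [2.2, 0.1, 3.9]
```

carry_out --plan '[[[0, 0, 0, 1, 0, 0, 1], [0, -0.01, 0, 0.4, 0, 1, 1], [0, -0.01, 0, 0.4, 0, 1, 1], [0, -0.01, 0, 0.4, 0, 1, 1], [0, -0.01, 0, 0.4, 0, 0.9, 1], [0, 0, 0, 0, 0, 0, 1]]]'

```text
clock: 12.95
ee_pos: [0.5276, 0.0384, 0.0844]
eef_rot: [2.616, 0.003, 1.314]
contact_force: [-7.5, 1.8, 8.1]
grip_width: 0.0339
grip_force: 30.0
```

```bash
python3 chk.py w11|grep -v -e dark
```

```text
[0.52758031 0.03837998 0.08436677] [2.61634685 0.00341749 1.31430327] 12.95 [-7.48194003  1.84022463  8.07838807]
carrier pred [[240.7, 109.8], [397.6, 109.9], [267.1, 155.5], [371.1, 155.6]]
nest pred [[319.1, 104.0], [243.9, 131.7], [239.5, 132.0], [398.6, 132.2]]
tip nest [[  0.1 -93.4   0. ]] carrier rotvec nest [-0.0037 -0.0016  0.0004]
```

carry_out --plan '[[[0, 0, 0, 0, 0, -0.6, 1], [0, 0, 0, 1.3, 0, 0, 1], [0, 0, 0, 0, 0, 0, 1], [0, 0, 0, 0, 0, 0, 0], [0, 0, 0, 0, 0, 0, 0], [0, 0, 0, 0, 0, 0, 0], [0, 0, 0, 0, 0, 0, 0], [0, 0, 0, 0, 0, 0, 0]]]'

```text
clock: 13.8
ee_pos: [0.5281, 0.0405, 0.0846]
eef_rot: [2.617, 0.001, 1.316]
contact_force: [0.2, -0.1, 0.1]
grip_width: 0.0442
grip_force: 0.0
```

```bash
python3 - <<'E'
from h import *
from plant import *
s=read_state();print(s["ee_pos"],s["eef_rot"],s["contact_force"],s["grip_width"])
def n(p,l=0):return N2W(p)[0]
# direction of retreat & view
sc=read_camera("side");np.savez("pics/s11.npz",**sc)
E
```

```text
[0.52812307 0.04051728 0.08461144] [2.61717657e+00 1.09462692e-03 1.31586500e+00] [ 0.19362579 -0.08535998  0.11516452] 0.044222690389587954
```

carry_out --plan '[[[0, 0, 0, 0, 0, 0, -0.3], [0, 0, 0, 0, 0, 0, -0.3], [0, 0, 0, 0, 0, -15, -0.3], [0, 0, 0, 0, 0, -35, -0.3], [0, 0, 0, 0, 0, -45, 0], [0, 0, 0, 0, 0, -40, 1], [0, 0, 0, 0, 0, -25, 1], [0, 0, 0, 0, 0, 0, 1]]]'

```text
clock: 14.65
ee_pos: [0.4559, 0.0598, 0.2185]
eef_rot: [2.611, 0.001, 1.315]
contact_force: [0.0, -0.1, 0.5]
grip_width: 0.0286
grip_force: 0.0
```

```bash
python3 - <<'E'
from h import *
from plant import *
c,s=wrist("w12");print(s["ee_pos"],s["eef_rot"],s["clock"],W2N(s["ee_pos"]))
sc=read_camera("side")
a=cv2.resize(c["img"][0:330,180:460],(509,600),interpolation=3); b=cv2.resize(sc["img"][175:275,245:345],(291,291),interpolation=3)
i=np.zeros((600,800,3),np.uint8);i[:,:509]=a;i[:291,509:]=b;cv2.imwrite("pics/v12.png",i[:,:,::-1])
print("pred bar s=1.35/tip/pivots",proj(c,N2W([[0,107.5,114],[0,115,106],[0,115.25,22],[0,123,46],[0,81.25,10],[36.8,69,10],[-36.8,69,10]])).round(1).tolist())
E
```

```text
[0.45589371 0.05978024 0.21854756] [2.61102283e+00 9.98944017e-04 1.31513582e+00] 14.65 [[  2.37487563  -2.70543178 181.70381383]]
pred bar s=1.35/tip/pivots [[314.3, 65.5], [314.4, 53.7], [315.2, 73.9], [315.0, 57.9], [315.4, 118.5], [357.4, 133.2], [273.4, 133.1]]
```

View pics/v12.png

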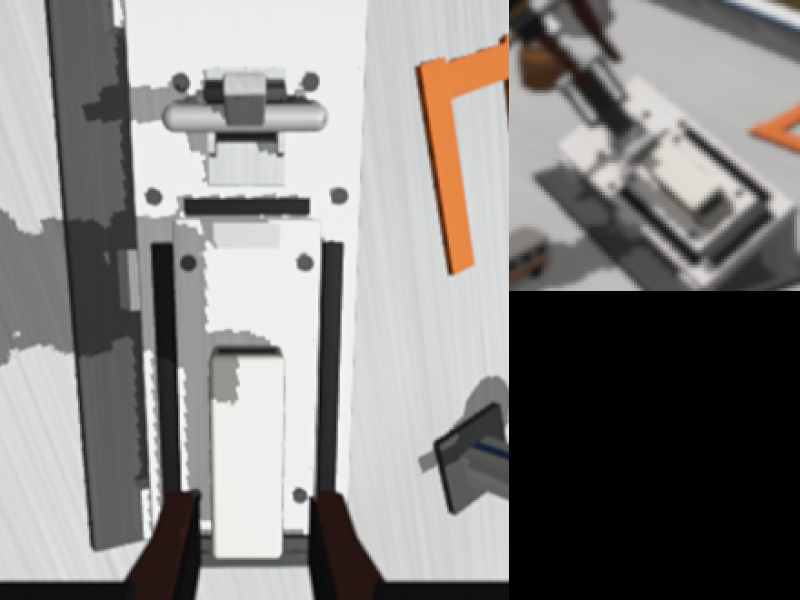

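```bash
python3 - <<'E'
from h import *
c=load("w12")
rot=lambda y,z,a:np.array([0,y*np.cos(a)-z*np.sin(a),y*np.sin(a)+z*np.cos(a)])
pv=np.array([0,115.25,22])
for l in(1.2,1.35,1.5,1.6,1.75,2.0):
    tip=pv+rot(84,0,l);tip2=pv+rot(84,-5,l);tip3=pv+rot(84,6,l);lp=pv+rot(23.8,-7.7,l)
    s=least_squares(lambda a:proj(c,N2W(lp+70*np.array([0,-np.cos(a[0]),np.sin(a[0])])))[0,1:]-63.8,[1.3]).x[0]
    bar=lp+70*np.array([0,-np.cos(s),np.sin(s)]);tab=bar+24*np.array([0,-np.cos(s+.436),np.sin(s+.436)])
    print(l,"s",round(s,2),"bar",bar.round(0),"tab",tab.round(0),"px tip",proj(c,N2W([tip,tip2,tip3]))[:,1].round(0),"tab px",proj(c,N2W(tab)).round(0),"w",np.diff(proj(c,N2W([bar-[26,0,0],bar+[26,0,0]]))[:,0]).round(0))
print(W2N(load("w12")["t"]*0+(-c["R"].T@c["t"])))
E
```

```text
1.2 s 1.26 bar [  0. 109. 108.] tab [  0. 112. 132.] px tip [ -3. -11.   7.] tab px [[314.  50.]] w [89.]
1.35 s 1.29 bar [  0. 109. 111.] tab [  0. 113. 135.] px tip [19. 10. 30.] tab px [[314.  48.]] w [90.]
1.5 s 1.34 bar [  0. 108. 113.] tab [  0. 113. 137.] px tip [42. 33. 53.] tab px [[314.  45.]] w [91.]
1.6 s 1.37 bar [  0. 108. 115.] tab [  0. 114. 138.] px tip [58. 48. 69.] tab px [[314.  44.]] w [92.]
1.75 s 1.42 bar [  0. 108. 116.] tab [  0. 115. 139.] px tip [81. 72. 92.] tab px [[314.  41.]] w [93.]
2.0 s 1.51 bar [  0. 108. 117.] tab [  0. 117. 139.] px tip [117. 109. 126.] tab px [[314.  37.]] w [93.]
[[  1.653527    73.66499797 336.37931709]]
```

carry_out --plan '[[[0, 0, 0, 20, -1, 0, 1], [0, 0, 0, 30, -1, 0, 1], [0, 0, 0, 30, 0, 0, 1], [0, 0, 0, 30, 0, 0, 1], [0, 0, 0, 25, 0, 0, 1], [0, 0, 0, 10, 0, 0, 1], [0, 0, 0, 0, 0, 0, 1], [0, 0, 0, 0, 0, 0, 1]]]'

```text
clock: 15.55
ee_pos: [0.4901, 0.1982, 0.2128]
eef_rot: [2.618, 0.004, 1.314]
contact_force: [0.2, -0.8, 0.4]
grip_width: 0.0002
grip_force: 0.0
```

```bash
cat > st.py <<'E'
from h import *
from plant import *
s=read_state();M=T(s);print(W2N(s["ee_pos"]).round(1),"rotvec nest",Ro.from_matrix(nestR(NQ[3]).T@M[:3,:3]@RTC.T).as_rotvec().round(3),s["contact_force"].round(1),s["grip_width"],s["clock"],s["qpos"].round(2))
E
python3 st.py
```

```text
[[ -2.  139.9 177.6]] rotvec nest [-0.005  0.     0.   ] [ 0.2 -0.8  0.4] 0.00024987694773486433 15.55 [-0.04  0.2  -0.81  2.18  0.92  0.79 -1.73]
```

carry_out --plan '[[[0, 0, 0, 2, 2, 20, 1], [0, 0, 0, 0, 0, 20, 1], [0, 0, 0, 0, 0, 6, 1], [0, 0, 0, 0, 0, 0, 1], [0, 0, 0, -15, 0, 0, 1], [0, 0, 0, -10, 0, 0, 1], [0, 0, 0, 0, 0, 0, 1]]]'

```text
clock: 16.25
ee_pos: [0.5081, 0.1684, 0.1757]
eef_rot: [2.616, 0.004, 1.312]
contact_force: [-0.4, -0.5, 0.2]
grip_width: 0.0005
grip_force: 0.0
```

```bash
python3 st.py
```

```text
[[  1.  115.6 133.1]] rotvec nest [-0.005 -0.002 -0.001] [-0.4 -0.5  0.2] 0.0005389194112233946 16.25 [-0.02  0.26 -0.75  2.22  1.06  0.72 -1.81]
```

Continue the push and follow the arc down.

carry_out --plan '[[[0, 0, 0, -8, 0, 1, 1], [0, 0, 0, -8, 0, 3, 1], [0, 0, 0, -8, 0, 6, 1], [0, 0, 0, -8, 0, 6, 1], [0, 0, 0, -8, 0, 6, 1], [0, 0, 0, -6, 0, 5, 1], [0, 0, 0, 0, 0, 0, 1], [0, 0, 0, 0, 0, 0, 1], [0, 0, 0, 0, 0, 0, 1]]]'

```text
clock: 17.15
ee_pos: [0.5102, 0.1236, 0.1522]
eef_rot: [2.617, 0.002, 1.315]
contact_force: [-0.1, 1.1, 0.9]
grip_width: 0.0005
grip_force: 0.0
```

```bash
python3 st.py; python3 - <<'E'
from h import *
c,s=wrist("w13")
g=cv2.cvtColor(c["img"],cv2.COLOR_RGB2GRAY)
rot=lambda y,z,a:np.array([0,y*np.cos(a)-z*np.sin(a),y*np.sin(a)+z*np.cos(a)])
l=1.57;lp=np.array([0,115.25,22])+rot(23.8,-7.7,l)
for a in(1.35,.8,0,-.4):
    b=lp+70*np.array([0,-np.cos(a),np.sin(a)]);print(a,proj(c,N2W([b-[18,0,0],b+[18,0,0]])).round(0).tolist())
print("keeper",proj(c,N2W([[-15,70,30],[15,70,30]])).round(0).tolist())
for x in (-18,18):
  print(x,[int(g[int(v),int(u)]) if 0<=v<480 else None for u,v in proj(c,N2W([[x,y,20] for y in range(30,110,4)]))])
E
```

```text
[[  0.7  72.8 106. ]] rotvec nest [-0.002 -0.001  0.   ] [-0.1  1.1  0.9] 0.0005498109764242961 17.15 [ 0.03  0.27 -0.7   2.28  1.16  0.63 -1.84]
1.35 [[275.0, 230.0], [360.0, 230.0]]
0.8 [[281.0, 284.0], [354.0, 284.0]]
0 [[290.0, 282.0], [346.0, 282.0]]
-0.4 [[293.0, 259.0], [343.0, 259.0]]
keeper [[296.0, 249.0], [340.0, 249.0]]
-18 [226, 239, 240, 239, 200, 170, 216, 147, 145, 239, 241, 145, 145, 84, 18, 44, 50, 35, 48, 55]
18 [115, 242, 245, 242, 202, 176, 218, 238, 233, 222, 229, 199, 240, 95, 43, 53, 87, 40, 77, 66]
```

carry_out --plan '[[[0, 0, 0, 0, 0, -10, 1], [0, 0, 0, 0, 0, -25, 1], [0, 0, 0, -20, 0, -25, 1], [0, 0, 0, -30, 0, -15, 1], [0, 0, 0, -25, 0, 0, 1], [0, 0, 0, 0, 0, 0, 1]]]'

```text
clock: 17.8
ee_pos: [0.4536, 0.0571, 0.2175]
eef_rot: [2.615, 0.004, 1.31]
contact_force: [-0.2, -0.9, 0.2]
grip_width: 0.0003
grip_force: 0.0
```

```bash
python3 st.py; python3 - <<'E'
from h import *
c,s=wrist("w14")
g=cv2.cvtColor(c["img"],cv2.COLOR_RGB2GRAY)
rot=lambda y,z,a:np.array([0,y*np.cos(a)-z*np.sin(a),y*np.sin(a)+z*np.cos(a)])
lp=np.array([0,115.25,22])+rot(23.8,-7.7,1.55)
print("lp",proj(c,N2W(lp)),"tip",proj(c,N2W(np.array([0,115.25,22])+rot(84,0,1.55))))
for a in(1.35,.8,0,-.4):
    b=lp+70*np.array([0,-np.cos(a),np.sin(a)]);print(a,proj(c,N2W([b-[22,0,0],b+[22,0,0]])).round(0).tolist())
print("keeper",proj(c,N2W([[-15,70,30],[15,70,30]])).round(0).tolist(),"plate end",proj(c,N2W([[-35,80,14],[35,80,14]])).round(0).tolist())
ch=" .:-=+*#%@"
for v in range(20,240,3): print(v,"".join(ch[9-int(x)*9//255] for x in g[v,250:385:2]))
E
```

```text
[[  0.6  -5.8 181.6]] rotvec nest [-0.007 -0.003 -0.002] [-0.2 -0.9  0.2] 0.00030109484050320763 17.8 [ 0.22 -0.03 -0.72  2.36  0.72  0.52 -1.34]
lp [[317.81654207  51.28295553]] tip [[317.5453944   42.89379327]]
1.35 [[278.0, 57.0], [357.0, 57.0]]
0.8 [[283.0, 120.0], [352.0, 120.0]]
0 [[290.0, 149.0], [346.0, 149.0]]
-0.4 [[292.0, 141.0], [344.0, 141.0]]
keeper [[300.0, 127.0], [336.0, 127.0]] plate end [[277.0, 115.0], [359.0, 115.0]]
20 %-.................................................................-
23 %-.................................................................:
26 %-.................................................................:
29 %=.................................................................:
32 %+....................-::::::::::::::::::::::......::..............:
35 %*...........:=*#+....-======================:....=***-............:
38 %*...........-****=..:=##########%######%%%%%=...:****+............:
41 %*::--=-..::-=*%##=..:+###*##****************+..:=****:............:
44 %#=============+*+..=**#********************#*::=----..............-
47 %#+====
[... 4016 characters left out ...]
+=====.......................#%%%%%...:::::
215 ****%%+..=%%%%%*.=======*+=====.......................#%%%%#...:::::
218 ****#%*..-%%%%%*.:======*+=====-.....................:#%%%%#...:::::
221 ****%%*.:=#%%%%#.:======+:.::........................-%%%%%*...:::::
224 ****#%*..=#%%%%#.-======*:...........................-%%%%%*...:::::
227 *****%#..-#%%%%%..======*:...........................-%%%%%*...:::::
230 ****#%#..=#%%%%%.:======*:...........................=%%%%%+...:::::
233 *****%%..-*%%%%%.-======*:..................:........=%%%%%+...:::::
236 ****#%%:.=*%%%%@..======*:..................:........-%%%%%+...:::::
239 ****#%%:.-*@%%%@.-======+-..................:........-@%%%%+...:::::
```

carry_out --plan '[[[0, 0, 0, 20, 0, 0, 1], [0, 0, 0, 30, 0, 0, 1], [0, 0, 0, 28, 0, 0, 1], [0, 0, 0, 15, 0, 5, 1], [0, 0, 0, 0, 0, 25, 1], [0, 0, 0, 0, 0, 30, 1], [0, 0, 0, 0, 0, 20, 1], [0, 0, 0, 0, 0, 0, 1], [0, 0, 0, 0, 0, 0, 1]]]'

```text
clock: 18.75
ee_pos: [0.5168, 0.1414, 0.1474]
eef_rot: [2.618, 0.002, 1.316]
contact_force: [0.3, -0.5, -0.1]
grip_width: 0.0007
grip_force: 0.0
```

```bash
python3 st.py
```

```text
[[ -0.   91.6 100.9]] rotvec nest [-0.001  0.     0.001] [ 0.3 -0.5 -0.1] 0.0006585654470178314 18.75 [ 0.03  0.31 -0.73  2.25  1.18  0.67 -1.88]
```

carry_out --plan '[[[0, 0, 0, 7, 0, 0, 1], [0, 0, 0, 7, 0, 1, 1], [0, 0, 0, 9, 0, 1, 1], [0, 0, 0, 9, 0, 2, 1], [0, 0, 0, 8, 0, 2, 1], [0, 0, 0, 9, 0, 5, 1], [0, 0, 0, 9, 0, 5, 1], [0, 0, 0, 0, 0, 0, 1]]]'

```text
clock: 19.55
ee_pos: [0.5397, 0.1951, 0.1328]
eef_rot: [2.618, 0.002, 1.315]
contact_force: [-0.2, -0.2, 0.4]
grip_width: 0.0005
grip_force: 0.0
```

```bash
python3 st.py; python3 - <<'E'
from h import *
c,s=wrist("w15");g=cv2.cvtColor(c["img"],cv2.COLOR_RGB2GRAY)
print("keeper",proj(c,N2W([[-15,70,30],[15,70,30]])).round(0).tolist(),"bar",proj(c,N2W([[-22,66,20],[22,66,20],[-22,58,19]])).round(0).tolist(),"lp",proj(c,N2W([0,138,35])).round(0))
ch=" .:-=+*#%@"
for v in range(180,330,3): print(v,"".join(ch[9-int(x)*9//255] for x in g[v,220:420:3]))
E
```

```text
[[  0.2 149.4  83.9]] rotvec nest [-0.002  0.     0.001] [-0.2 -0.2  0.4] 0.0004539745503155164 19.55 [-0.07  0.41 -0.73  2.16  1.22  0.75 -1.95]
keeper [[297.0, 366.0], [341.0, 366.0]] bar [[288.0, 362.0], [350.0, 362.0], [288.0, 371.0]] lp [[319. 277.]]
180 %#*+=========.......:====================....................::::::
183 ##*+==+========::==+=====================....................::::::
186 ##**==+==================================....................::::::
189 %#**==+=================================-....................::::::
192 %#**==+==================================....................::::::
195 ##**==+==================================....................::::::
198 ##*#==+==================================....................::::::
201 #%*#==+=================================-...................:::::::
204 ##**==+=================================-...................:::::::
207 ##**==+==================================...................-::::::
210 ##**==+=================================-...................:::::::
213 ###*==+=================================........
[... 2055 characters left out ...]
..==+=-::=*@@@@@@@%@@@@@@@%.-=::...........:::::::::
303 *******#*........-===-:--@@@@@@@@%@@@@@@@@:==::...........:::::::::
306 *******%#.........===-:-=@@@@@@@@#@@@@%@@@#==::...........:::::::::
309 *******#%........===.-:-%@@@@@@@@*@@@@@@@@@#-::...........:::::::::
312 *******#%...:....-==.=:-@@@@@@@@@*@@@@@@@@@%-:......::....:::::::::
315 *******#%..:#%*...====:#@@@@@@@@@+@@@@@@@@@@=:.....:###:..:::::::::
318 *******#%:.+###...+++=-@@@@@@@@@@*@@@@@@@@@@+::.....###*..----::-:-
321 @@@@@@@@@@@@@@@@@@@@@@@@@@@@@@@@@@@@@@@@@@@@@@@@@@@@@@@@@@@@@@@@@@@
324 @@@@@@@@@@@@@@@@@@@@@@@@@@@@@@@@@@@@@@@@@@@@@@@@@@@@@@@@@@@@@@@@@@@
327 @@@@@@@@@@@@@@@@@@@@@@@@@@@@@@@@@@@@@@@@@@@@@@@@@@@@@@@@@@@@@@@@@@@
```

carry_out --plan '[[[0, 0, 0, 7, 0, 7, 1], [0, 0, 0, 7, 0, 8, 1], [0, 0, 0, 4, 0, 7, 1], [0, 0, 0, 3, 0, 7, 1], [0, 0, 0, 0, 0, 0, 1]]]'

```text
clock: 20.1
ee_pos: [0.5591, 0.2105, 0.1074]
eef_rot: [2.618, 0.003, 1.314]
contact_force: [0.9, 0.0, -0.1]
grip_width: 0.0004
grip_force: 0.0
```

carry_out --plan '[[[0, 0, 0, 2, 0, 5, 1], [0, 0, 0, 2, 0, 5, 1], [0, 0, 0, 0, 0, 4, 1], [0, 0, 0, 0, 0, 0, 1]]]'

```text
clock: 20.5
ee_pos: [0.5667, 0.2121, 0.0958]
eef_rot: [2.617, 0.003, 1.314]
contact_force: [-0.7, -1.2, -0.5]
grip_width: 0.001
grip_force: 0.0
```

```bash
python3 st.py
```

```text
[[  0.6 172.7  41. ]] rotvec nest [-0.003 -0.001 -0.   ] [-0.7 -1.2 -0.5] 0.000976055628730157 20.5 [-0.12  0.52 -0.69  2.11  1.32  0.77 -2.03]
```

carry_out --plan '[[[0, 0, 0, 0, 0, 4, 1], [0, 0, 0, 0, 0, 4, 1], [0, 0, 0, 0, 0, 2, 1], [0, 0, 0, 0, 0, 0, 1]]]'

```text
clock: 20.9
ee_pos: [0.571, 0.2114, 0.0888]
eef_rot: [2.615, 0.003, 1.315]
contact_force: [-9.0, -2.2, 14.3]
grip_width: 0.0005
grip_force: 8.4
```

carry_out --plan '[[[0, 0, 0, 0, 0, 1, 1], [0, 0, 0, 0, 0, 1, 1], [0, 0, 0, 0, 0, 0, 1]]]'

```text
clock: 21.2
ee_pos: [0.5713, 0.2114, 0.0884]
eef_rot: [2.614, 0.004, 1.315]
contact_force: [-20.5, -4.0, 31.2]
grip_width: 0.0003
grip_force: 18.5
```

carry_out --plan '[[[0, 0, 0, 0, 0, -3, 1], [0, 0, 0, 0, 0, -15, 1], [0, 0, 0, 0, 0, -40, 1], [0, 0, 0, -20, 0, -45, 1], [0, 0, 0, -40, 0, -40, 1], [0, 0, 0, -45, 0, -10, 1], [0, 0, 0, -45, 0, 0, 1], [0, 0, 0, -30, 0, 0, 1], [0, 0, 0, 0, 0, 0, 1], [0, 0, 0, 0, 0, 0, 1]]]'

```text
clock: 22.2
ee_pos: [0.4564, 0.0601, 0.2152]
eef_rot: [2.616, 0.002, 1.313]
contact_force: [0.1, 0.7, 0.8]
grip_width: 0.0003
grip_force: 0.0
```

```bash
python3 st.py; python3 - <<'E'
from h import *
c,s=wrist("w16");g=cv2.cvtColor(c["img"],cv2.COLOR_RGB2GRAY)
print("keeper",proj(c,N2W([[-15,70,30],[15,70,30],[0,67,30],[0,78,30]])).round(0).tolist(),"bar",proj(c,N2W([[-22,66,20],[22,66,20],[-22,58,19]])).round(0).tolist(),"levertip",proj(c,N2W([[0,199,22],[0,115,22],[0,195,47],[0,182,71]])).round(0).tolist())
ch=" .:-=+*#%@"
for v in range(0,200,3): print(v,"".join(ch[9-int(x)*9//255] for x in g[v,250:385:2]))
E
```

```text
[[  1.   -2.3 178.6]] rotvec nest [-0.003 -0.002 -0.001] [0.1 0.7 0.8] 0.00026055572192761045 22.2 [ 0.26 -0.02 -0.76  2.36  0.74  0.52 -1.36]
keeper [[299.0, 132.0], [336.0, 132.0], [318.0, 136.0], [318.0, 122.0]] bar [[292.0, 137.0], [344.0, 137.0], [292.0, 147.0]] levertip [[317.0, -51.0], [318.0, 74.0], [317.0, -61.0], [317.0, -56.0]]
0 -...................=====****************#=.........................
3 -...................-====*****************=.........................
6 =..................-=====*****************=.........................
9 =...................=====*****************=.........................
12 =...................=====*****************=........................:
15 *...................-====******#**********=........................:
18 *...................-====*#***************=........................:
21 *...................=====*#***************=........................-
24 #...................-====*#**************#-........................-
27 #....................====+#***************-........................:
30 %:..................=====+#*************
[... 3393 characters left out ...]
.............................+@%%%%+...::::
174 %%%%#===*@@@@@*========...............................+@%%%%+...::::
177 %%%%%+==*@@@@@#========-..............................+@%%%%=...::::
180 %%%%%+==+@@@@@#=========:-====::--....................*@%%%%+...::::
183 %%%%%+==+@@@@@#======================:................*%%%%%=...::::
186 *##%%+===@@@@@#=========================-.............*%%%%%=...::::
189 ***%%+===@@@@@#=========+*###############**:..........*%%%%%-...::::
192 **#%%*=-=%@@@@#=========*#%%%%%%##%%####%%#+..........#%%%%%:...::::
195 ***%%+..=%@@@@#=========*+++++++-::::::::::::.........#%%%%%:...::::
198 ***#%+.-=%@%%@%========++=======............:........:#%%%%%....::::
```

```bash
python3 -c "
from plant import *
print(job_done())"
```

```text
the job is handed in; nothing more can be done
None
```

The carrier with the keeper hook lies flat in the nest with its tongue under the lip. The loop is hooked on the keeper and the lever is pressed flat. The job was handed in at about 22 s. My final check was from brightness readings of the wrist-camera picture, and no verdict came back.

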